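# Vent the drying pot and hold its lid ajar

## Robot

A 6-joint arm with a two-finger parallel gripper is mounted at the origin on a cart in front of the work surface, level with it; the furniture and walls round the work are solid. World frame = base frame: x ahead of the robot, y to its left, z up, the work surface at z = 0. Lengths are in m, angles in rad, forces in N, time in s.
With the tool pointing down it reaches from about 0.3 to 0.95 m from the base axis. Payload 3.1 kg.
Tool frame: the origin (TCP) lies between the finger pads; the fingertips stand 8 mm ahead of it and the grasp point (between the pads) lies 11 mm behind it; z points along the fingers, y is the line along which they close (so a half turn about z gives the same grasp; the last joint's range is limited). The gripper opens to 85 mm and grips with 20 to 120 N. Pads are 22 mm wide; open, the fingers measure 114 mm over their backs; the gripper's body (76 mm by 85 mm) begins 54 mm behind the grasp point. The pads swing forward as they close: fully open they stand 13 mm farther back than shut.
Start: joints at [1.082, 0.308, 1.634, -0, 1.2, -0.07], TCP at [0.254, 0.571, 0.211] pointing down, gripper open.
Joint ranges: [-3.06, 3.06], [-0.79, 1.96], [0.05, 2.63], [-1.19, 4.34], [0.05, 2.64], [-2.94, 2.94]. Speed limits (rad/s): [2.79, 2.79, 3.14, 3.14, 3.14, 3.14].

## Interface

Orientations are given as a rotation vector (axis times angle).
In Python, from plant import get_obs, get_image, job_done gives the robot as it stands.
- The arm moves only by the shell command python3 -m handwheel 'ROWS' [FORCE]. ROWS is a JSON object of lists of equal length, an entry for each row: "translation": the shift along the tool's x, y, z in mm, a list of three; "turn": the turn about the tool's z in degrees; "claw": the finger opening in mm, from 0 to 85.4. In form: {"translation": [[x, y, z], ...], "turn": [turn, ...], "claw": [claw, ...]}. A call has 1 to 5 rows; each row shifts and turns the commanded pose from where the row before left it, along the tool's axes as they then stand; what a row does not reach is not made up. A row lasts 1/10 s, in which the tool goes at most 50 mm and 8.59 degrees, less where a joint would pass 70% of its speed; a pose out of reach is approached as far as the arm can. A call is refused whole if a number of a shift passes 50 or a number of a turn 8.59, either way. A call with a gripper value outside its range is refused whole. The fingers move at their own pace and stop on an object; FORCE is the grip in N (left out, the last holds). Time passes only in rows, so rows that do not move let the fingers close. It gives the time, the measured TCP pose, the force, the opening and the grip force at its end, in the units of the state.
- get_obs(): the state, without advancing time (a new reading comes with each control period).
- get_image(name): name is "side" or "top" or "wrist"; returns a dict with "color" (400x640x3 uint8, red, green, blue), "intrinsics" (3x3 intrinsics, pixels), "camera_from_world" (4x4, takes a point from world to camera coordinates). Camera axes: x right, y down, z forward; pixel columns grow to the right and rows downward; lengths in m; the calibration is good to about 2 mm. A picture is of the moment at which its call begins. There is no depth.
- job_done(): hands the job in; it is judged then, once.
The state is a dict: "clock": time; "qpos": joint angles; "qd": joint speeds; "tau": joint torques, N m; "eef_pos": TCP position; "orientation": TCP orientation; "force": force on the tool from outside, world axes, zero at the start; "torque": the same for the moment, N m; "gripper_width": finger opening in m; "grasp_force": force on a finger pad.
Only numpy, scipy, OpenCV 4.12 (cv2) and the standard library are available. Lean on these libraries where they do the work, as an engineer would, in place of code of your own. Each camera call takes 0.05 s, during which the arm holds its last target. There are 200 camera calls.

## Task

Vent the drying pot first: draw the sprung vent knob at its side straight up until the dark ring mark on its stem has just come out of the top of the housing, keep it there for a second, and let it go back fully down while the lid stays shut. Then grip the lid by its bar handle, break it free of its tight seal and finish holding it level just over the pot, about 25 mm above the rim and touching nothing else. At no time let the lid jump more than 60 mm above the rim, and leave the other things on the bench where they stand; the program ends while still holding the lid.

Things in the scene. Friction and masses are not known exactly. Their poses are not given: they have to be found in the camera images.
- pot: drying pot: fixed round glass jar, dark base, bright rim 184 mm across with its top 89 mm above the bench; origin at the centre of its underside, z up. The vent unit, a metal cylinder on a foot with its top 82 mm above the bench and the vent knob above it, stands 150 mm to the pot's -y (to the right as seen by the robot at yaw 0) and 10 mm to its -x.
- vent (a joint): height of the vent knob above its rest, in m: 0 fully down, 0.020 when the 3 mm high dark ring mark on the stem has just come out of the top of the housing (its lower edge level with it), 0.035 at its stop. It slides straight up against a spring (about 4 N at 0, 9 N at 0.020) and goes back down by itself when let go.
- vent_knob (a point): centre of the round steel vent knob; it moves with the knob. The knob has a 24 mm diameter neck with a 28 mm rim at the top; it reaches from 12 mm below to 14 mm above this point. With the knob down the point lies 106 mm above the bench, 24 mm above the top of the housing (24 mm across there).
- paste_jar: bystander: screw-cap jar, 52 mm across, 60 mm high; origin at the centre of its underside
- work_glass: bystander: small clear tumbler, 76 mm across, 88 mm high; origin at the centre of its underside
- dressing_stick: bystander: dark square stick 20x100x20 mm lying on the bench; origin at the centre of its underside
- cork_block: bystander: brown cork block 45x70x28 mm; origin at the centre of its underside
- mug_1: bystander: orange mug, 81x120x101 mm with handle; origin at the centre of its underside
- lid: loose round metal lid, 184 mm across, about 0.5 kg, 11 mm thick; origin at the centre of its flange's underside, which rests on the rim, 89 mm above the bench. Its rubber plug reaches 22 mm down into the pot, where a sprung seal holds it: some 13 to 22 N straight up (weight included), greatest about 3 mm up; from 10 mm up only the weight is left. It drops back if let go.
- lid_bar (a point): middle of the lid's bar handle, 45 mm above the lid's origin (134 mm above the bench when shut), over the lid's centre. The bar is steel, flat-sided, 14 mm wide (along the lid's x), 18 mm high, 90 mm long (along the lid's y), on two round posts 36 mm either side of its middle; 25 mm clear under the bar.

How it is judged:
By the outcome, as a careful person would: the job done as asked, in the order asked, and still so for the second after the job is handed in, while the arm keeps its last pose, push and grip.
It also fails if it takes over 45 s, if anything falls off the work surface, if the arm or the gripper's body presses on something with over 40 N, if the wrist force passes 120 N, or if a joint passes its speed limit or range.

## Working session

There is one attempt and no reset: what is moved stays moved. The work goes in short steps, Python scripts to look and compute and a shell command to move; the robot and the scene stay as the last step left them, time stands still between calls to the robot, and variables do not carry over. Pictures are saved under pics/ and viewed, at most 10 in all, crops included, and the job is handed in when it is done.

```bash
mkdir -p pics; cat > h.py <<'E'
import numpy as np, cv2
from plant import get_obs, get_image, job_done
def ray(im,uv):
    K=np.array(im["intrinsics"]);T=np.array(im["camera_from_world"])
    R,t=T[:3,:3],T[:3,3]
    return -R.T@t, R.T@np.linalg.inv(K)@np.array([uv[0],uv[1],1.])
def onz(im,uv,z):
    o,d=ray(im,uv); return o+d*(z-o[2])/d[2]
def pix(im,p):
    q=np.array(im["camera_from_world"])@np.append(p,1.); q=np.array(im["intrinsics"])@q[:3]; return q[:2]/q[2]
def save(im,n): cv2.imwrite("pics/"+n+".png",im["color"][:,:,::-1])
E
python3 - <<'E'
from h import *
for n in("top","side"):
    im=get_image(n); save(im,n+"0"); T=np.array(im["camera_from_world"]); print(n,(-T[:3,:3].T@T[:3,3]).round(3),T[:3,:3].round(2).tolist())
o=get_obs();print({k:np.round(v,3).tolist() for k,v in o.items()})
E
```

```text
top [0.371 0.075 1.241] [[-0.01, -1.0, -0.0], [-0.99, 0.01, -0.17], [0.17, 0.0, -0.99]]
side [ 0.469 -0.653  0.772] [[0.99, -0.15, -0.0], [-0.1, -0.67, -0.74], [0.11, 0.73, -0.67]]
{'clock': 0.1, 'qpos': [1.082, 0.309, 1.635, 0.0, 1.2, -0.07], 'qd': [-0.002, -0.004, -0.002, 0.001, -0.001, -0.001], 'tau': [-0.0, -41.641, -27.764, -0.0, 0.004, -0.0], 'eef_pos': [0.254, 0.57, 0.209], 'orientation': [-0.653, -3.072, 0.003], 'force': [0.037, 0.699, -0.646], 'torque': [-0.003, 0.006, -0.042], 'grasp_force': 0.0, 'gripper_width': 0.085}
```

View pics/top0.png

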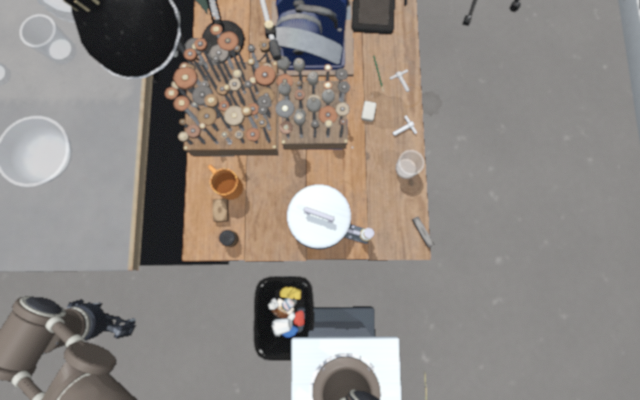

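View pics/side0.png

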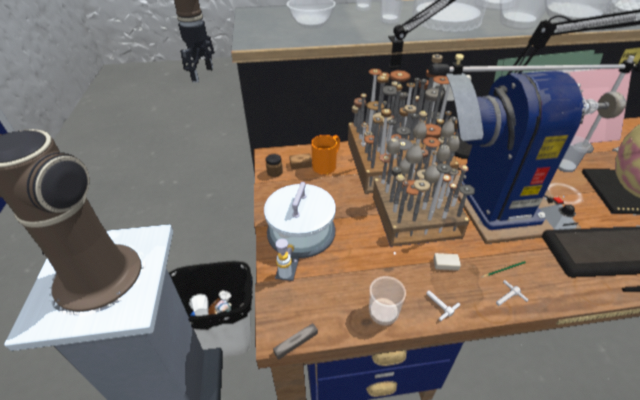

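The top view shows the lid at about (319,216), the bar from (305,211) to (333,220), and the knob at (368,234). In the side view the knob is at (283,246) and the bar at about (299,199). Next I'll measure these more finely.

```bash
python3 - <<'E'
from h import *
t=get_image("top");s=get_image("side")
a=cv2.resize(t["color"][180:255,280:390],None,fx=6,fy=6,interpolation=cv2.INTER_CUBIC)[:, :, ::-1]
b=cv2.resize(s["color"][170:290,250:350],None,fx=4.5,fy=4.5,interpolation=cv2.INTER_CUBIC)[:, :, ::-1]
cv2.imwrite("pics/c_top.png",a);cv2.imwrite("pics/c_side.png",b)
# lid disc in top by contour
hsv=cv2.cvtColor(t["color"],cv2.COLOR_RGB2HSV)
m=((hsv[...,1]<60)&(hsv[...,2]>150)).astype(np.uint8);m[:175]=0;m[260:]=0;m[:,:270]=0;m[:,400:]=0
for c in cv2.findContours(m,0,1)[0]:
    if cv2.contourArea(c)>20:
        print(cv2.contourArea(c),cv2.boundingRect(c))
        if cv2.contourArea(c)>500:
            (x,y),r=cv2.minEnclosingCircle(c);e=cv2.fitEllipse(cv2.convexHull(c));print(x,y,r,e);print(onz(t,e[0],.1))
for uv,z in(((368,234),.12),((305,211),.143),((333,220),.143)):print(uv,onz(t,uv,z).round(4))
print(onz(s,(283,246),.12))
E
```

```text
3431.0 (286, 184, 89, 64)
330.5 220.5 45.853126525878906 ((328.4155578613281, 219.47718811035156), (65.09007263183594, 91.54485321044922), 109.37216186523438)
[0.49674011 0.04695827 0.1       ]
(368, 234) [ 0.4525 -0.0637  0.12  ]
(305, 211) [0.5163 0.1131 0.143 ]
(333, 220) [0.4904 0.0353 0.143 ]
[ 0.45709267 -0.07521571  0.12      ]
```

View pics/c_top.png

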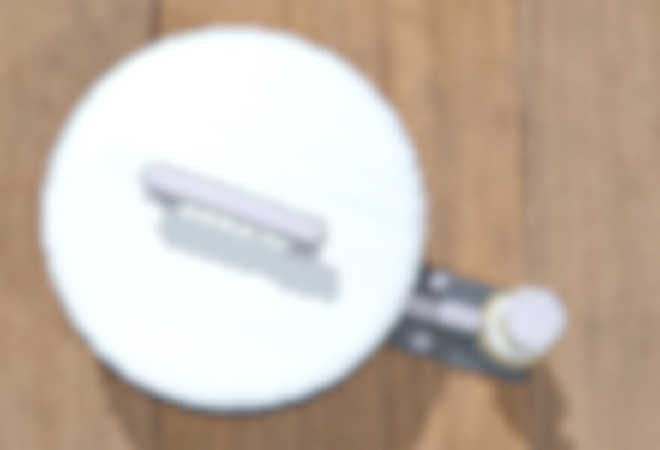

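View pics/c_side.png

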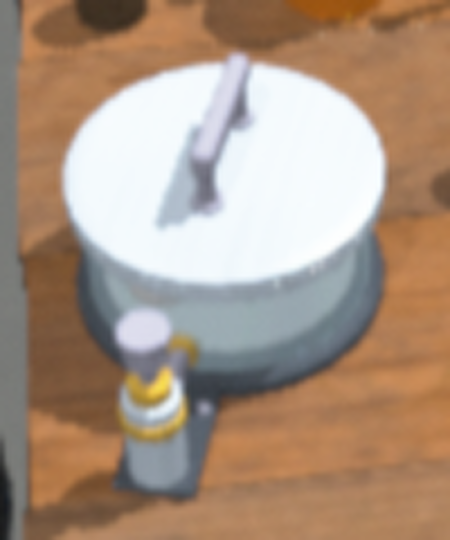

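The top crop puts the cap's top face at (535,317) and the bar's top face from about (146,172) to (325,230), centred near (237,203). The lid disc spans x 42–427 and y 25–412. The side crop puts the cap's top face at (144,330) and the bar's top between (238,60) and (203,150).

```bash
python3 - <<'E'
from h import *
t=get_image("top");s=get_image("side")
T=lambda x,y:((x+.5)/6-.5+280,(y+.5)/6-.5+180)
S=lambda x,y:((x+.5)/4.5-.5+250,(y+.5)/4.5-.5+170)
def tri(a,b):
    o,d=ray(t,a);p,e=ray(s,b);k=np.linalg.lstsq(np.c_[d,-e],p-o,rcond=None)[0];A=o+k[0]*d;B=p+k[1]*e;return (A+B)/2,np.linalg.norm(A-B)
print("knob tri",tri(T(535,317),S(144,330)));print("top",onz(t,T(535,317),.12),"side",onz(s,S(144,330),.12))
L=onz(t,T(234.5,218.5),.1);print("lid",L)
print("lid width",onz(t,T(42,218),.1)[1]-onz(t,T(427,218),.1)[1])
a=onz(t,T(146,172),.143);b=onz(t,T(325,228),.143);print("bar",a,b,(a+b)/2,np.linalg.norm(a-b),np.degrees(np.arctan2(*(b-a)[:2])))
print("bar side",onz(s,S(238,62),.143),onz(s,S(203,153),.143))
k=onz(t,T(535,317),.12)-L;print(np.linalg.norm(k[:2]),"yaw from knob",np.degrees(np.arctan2(k[1],k[0])-np.arctan2(-.15,-.01)))
from scipy.spatial.transform import Rotation as R
o=get_obs();print(R.from_rotvec(o["orientation"]).as_matrix().round(3))
E
```

```text
knob tri (array([ 0.45573516, -0.06600462,  0.12059174]), np.float64(0.0022957835006930717))
top [ 0.45692626 -0.06597896  0.12      ] side [ 0.45458333 -0.06564702  0.12      ]
lid [0.50708145 0.07506459 0.1       ]
lid width 0.1858472983063409
bar [0.52410007 0.1161496  0.143     ] [0.49718873 0.03310893 0.143     ] [0.5106444  0.07462926 0.143     ] 0.08729245664432281 -162.04382822029822
bar side [0.52078965 0.10940954 0.143     ] [0.49435314 0.0357543  0.143     ]
0.1496957865496603 yaw from knob -15.761350528496303
[[-0.914  0.407 -0.   ]
 [ 0.407  0.914 -0.001]
 [ 0.    -0.001 -1.   ]]
```

```bash
python3 -m handwheel '{"translation":[[0,0,0],[0,0,0],[0,0,0],[0,0,0],[0,0,0]],"turn":[8.4,8.4,8.4,8.4,8.4],"claw":[85,85,85,85,85]}' 60; python3 -m handwheel '{"translation":[[0,0,0],[0,0,0],[0,0,0],[0,0,0],[0,0,0]],"turn":[8.4,8.4,8.4,8.4,8.4],"claw":[85,85,85,85,85]}'
cat > go.py <<'E'
import sys
from h import *
from scipy.spatial.transform import Rotation as R
o=get_obs();M=R.from_rotvec(o["orientation"]).as_matrix()
print(o["clock"],"pos",o["eef_pos"],"yaw_y",np.degrees(np.arctan2(M[1,1],M[0,1])).round(2),"q",np.round(o["qpos"],2),"F",np.round(o["force"],1),"w",o["gripper_width"],"g",o["grasp_force"],"tilt",np.degrees(np.arccos(-M[2,2])).round(2))
if len(sys.argv)>3: print("tool shift mm",(M.T@(np.array(list(map(float,sys.argv[1:4])))-o["eef_pos"])*1000).round(1))
E
python3 go.py .4557 -.066 .20
```

```text
clock: 0.8
eef_pos: [0.2542, 0.5709, 0.2105]
orientation: [1.719, 2.63, -0.0]
force: [-0.0, 0.1, -0.5]
gripper_width: 0.0851
grasp_force: 0.0
clock: 1.3
eef_pos: [0.2542, 0.5709, 0.2105]
orientation: [2.547, 1.839, -0.0]
force: [-0.5, 0.6, 0.1]
gripper_width: 0.0852
grasp_force: 0.0
1.3 pos [0.2541512  0.57091777 0.21048353] yaw_y -18.34 q [ 1.08  0.31  1.63 -0.    1.2   1.4 ] F [-0.5  0.6  0.1] w 0.08515540489788716 g 0.0 tilt 0.01
tool shift mm [-541.1  391.7   10.6]
```

```bash
python3 -m handwheel '{"translation":[[-20,14,0],[-36,26,0],[-36,26,0],[-36,26,0],[-36,26,0]],"turn":[0,0,0,0,0],"claw":[85,85,85,85,85]}'>/dev/null; python3 -m handwheel '{"translation":[[-36,26,0],[-36,26,0],[-36,26,0],[-36,26,0],[-36,26,0]],"turn":[0,0,0,0,0],"claw":[85,85,85,85,85]}'>/dev/null;  python3 -m handwheel '{"translation":[[-36,26,0],[-36,26,0],[-36,26,0],[-36,26,0],[-17,14,0]],"turn":[0,0,0,0,0],"claw":[85,85,85,85,85]}'>/dev/null; python3 go.py .4557 -.066 .20
python3 - <<'E'
from h import *
w=get_image("wrist");save(w,"w1");print(pix(w,[.4557,-.066,.12]),pix(w,[.508,.075,.143]))
E
```

```text
2.8 pos [ 0.44711311 -0.02554876  0.21098768] yaw_y -18.16 q [-0.15 -0.04  2.03 -0.    1.15  0.16] F [-0.5 -0.  -0.6] w 0.08557676914991738 g 0.0 tilt 0.11
tool shift mm [-35.8  20.7  11. ]
[353.28789267 235.86727303] [371.55106265  13.51698754]
```

View pics/w1.png

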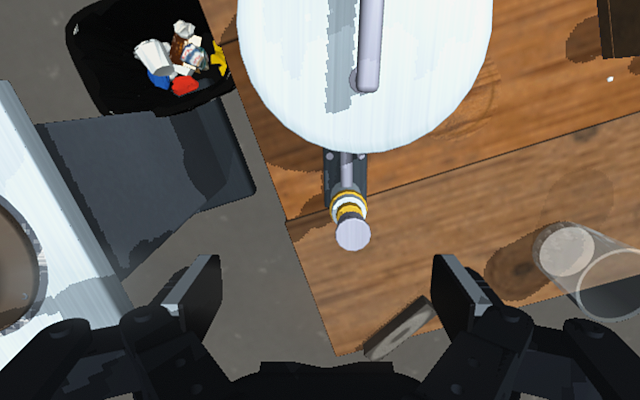

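```bash
python3 -m handwheel '{"translation":[[-18,10,0],[-18,11,0],[0,0,0],[0,0,0]],"turn":[0,0,0,0],"claw":[85,85,85,60]}'>/dev/null; python3 go.py .4557 -.066 .095
python3 - <<'E'
from h import *
w=get_image("wrist");save(w,"w2");print(pix(w,[.4557,-.066,.12]))
h=cv2.cvtColor(w["color"],cv2.COLOR_RGB2HSV)
u,v=pix(w,[.4557,-.066,.12]).astype(int)
m=((h[...,1]<50)&(h[...,2]>150)).astype(np.uint8)
r=slice(max(v-40,0),v+40);c=slice(u-40,u+40)
n=cv2.connectedComponentsWithStats(m[r,c])
print(n[2],n[3]+[u-40,max(v-40,0)])
E
```

```text
3.25 pos [ 0.45481553 -0.0626258   0.21047546] yaw_y -18.05 q [-0.23 -0.02  2.01  0.    1.15  0.08] F [ 0.4 -0.4  1. ] w 0.0730264162799648 g 0.0 tilt 0.06
tool shift mm [ -3.    2.  115.5]
[329.05980633 195.20611911]
[[   0    0   80   80 5099]
 [  48    0    3    3    5]
 [  22    6   37   51 1296]] [[328.42341636 196.05471661]
 [338.         155.8       ]
 [328.76466049 188.53240741]]
```

View pics/w2.png

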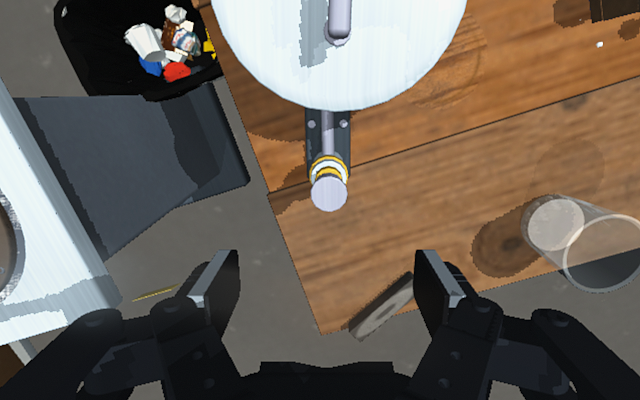

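Observed knob face centre is (329,194) against a prediction of (329,195), so I can descend.

```bash
python3 -m handwheel '{"translation":[[-2,1,20],[-1,1,40],[0,0,40],[0,0,15],[0,0,0]],"turn":[0,0,0,0,0],"claw":[60,60,60,60,60]}'>/dev/null; python3 go.py .4557 -.066 .095;  python3 -m handwheel '{"translation":[[0,0,0],[0,0,0],[0,0,0],[0,0,0],[0,0,0]],"turn":[0,0,0,0,0],"claw":[45,32,20,20,20]}' 60; python3 go.py .4557 -.066 .095;python3 -m handwheel '{"translation":[[0,0,0],[0,0,0],[0,0,0],[0,0,0],[0,0,0]],"turn":[0,0,0,0,0],"claw":[15,15,15,15,15]}'; python3 go.py .4557 -.066 .095
```

```text
3.8 pos [ 0.45280367 -0.06469568  0.09275535] yaw_y -17.92 q [-0.24  0.15  2.1   0.    0.9   0.08] F [-0.5  0.7  0.5] w 0.06021322334150354 g 0.0 tilt 0.42
tool shift mm [-0.4  3.1 -2.3]
clock: 4.3
eef_pos: [0.4557, -0.0659, 0.0976]
orientation: [-2.54, -1.845, 0.0]
force: [-4.7, 2.3, 7.7]
gripper_width: 0.0214
grasp_force: 58.5
4.3 pos [ 0.4557433  -0.0659292   0.09755007] yaw_y -18.01 q [-0.24  0.14  2.1   0.    0.9   0.07] F [-4.7  2.3  7.7] w 0.021402550089424387 g 58.46571363857947 tilt 0.09
tool shift mm [-0.1 -0.   2.6]
clock: 4.8
eef_pos: [0.4557, -0.0659, 0.0975]
orientation: [-2.541, -1.845, 0.0]
force: [-4.7, 2.6, 7.3]
gripper_width: 0.0215
grasp_force: 58.5
4.8 pos [ 0.45569825 -0.06592923  0.09753774] yaw_y -18.01 q [-0.24  0.14  2.1   0.    0.9   0.07] F [-4.7  2.6  7.3] w 0.021470706212293154 g 58.47611402277835 tilt 0.09
tool shift mm [-0.1  0.   2.5]
```

```bash
python3 -m handwheel '{"translation":[[0,0,-2],[0,0,-2],[0,0,-2],[0,0,0]],"turn":[0,0,0,0],"claw":[15,15,15,15]}'>/dev/null; python3 go.py;python3 -m handwheel '{"translation":[[0,0,-3],[0,0,-3],[0,0,-2],[0,0,0]],"turn":[0,0,0,0],"claw":[15,15,15,15]}'>/dev/null; python3 go.py
python3 - <<'E'
from h import *
s=get_image("side")
cv2.imwrite("pics/s3.png",cv2.resize(s["color"][220:290,240:330],None,fx=6,fy=6,interpolation=cv2.INTER_CUBIC)[:,:,::-1])
E
```

```text
5.2 pos [ 0.45555786 -0.06598073  0.10136247] yaw_y -18.02 q [-0.24  0.14  2.1   0.    0.91  0.07] F [-1.1  3.3 -5.3] w 0.021173170432119928 g 59.120506569743156 tilt 0.09
5.6 pos [ 0.45558423 -0.06608439  0.10943429] yaw_y -18.01 q [-0.24  0.12  2.09  0.    0.93  0.07] F [-0.3  4.7 -7.4] w 0.020848274312466157 g 59.183255780953914 tilt 0.09
```

View pics/s3.png

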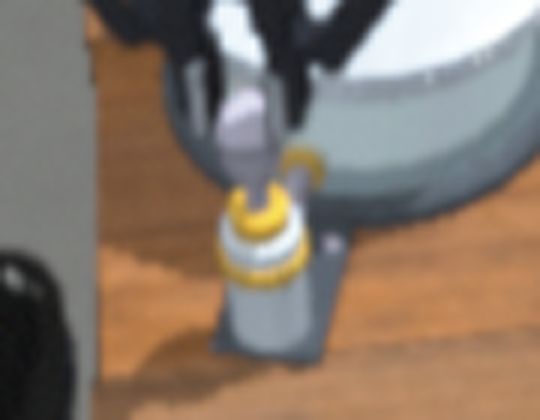

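The stem is now visible at crop (262,195) above the yellow collar, with no ring yet. I'll continue up.

```bash
python3 -m handwheel '{"translation":[[0,0,-3],[0,0,-3],[0,0,-2],[0,0,0]],"turn":[0,0,0,0],"claw":[15,15,15,15]}'>/dev/null; python3 go.py
python3 - <<'E'
from h import *
ims=[];
for n in("side","wrist"):
    s=get_image(n)
    for h in(0.,.0,):pass
    p=np.array([pix(s,[.4557,-.066,z]) for z in(.082,.085,.106+.02-.012,.14)]);print(n,p.round(1).tolist())
    c=p[1].astype(int) 
    a=max(c[1]-45,0);b=max(c[0]-35,0);crop=s["color"][a:a+70,b:b+70];print(a,b)
    if n=="side":
        for v in range(int(p[3,1]),int(p[0,1])+8):print(v,s["color"][v,int(p[0,0])-2:int(p[0,0])+4].tolist())
    ims.append(cv2.resize(crop,(390,390),interpolation=cv2.INTER_CUBIC))
cv2.imwrite("pics/s4.png",np.hstack(ims)[:,:,::-1])
E
```

```text
6.05 pos [ 0.4555562  -0.06606668  0.11727488] yaw_y -18.02 q [-0.24  0.11  2.09  0.    0.95  0.07] F [ 0.1  4.3 -9.5] w 0.020802029137976442 g 59.25751884235069 tilt 0.08
side [[283.4, 253.9], [283.3, 253.1], [282.3, 244.8], [281.4, 237.0]]
208 248
236 [[196, 197, 219], [182, 183, 204], [146, 147, 163], [107, 110, 120], [115, 121, 129], [109, 115, 123]]
237 [[169, 168, 188], [157, 158, 176], [139, 141, 157], [104, 107, 117], [114, 121, 129], [111, 118, 126]]
238 [[154, 154, 172], [151, 152, 169], [138, 139, 155], [104, 107, 116], [114, 121, 129], [114, 121, 129]]
239 [[153, 153, 170], [152, 152, 169], [138, 138, 154], [104, 107, 117], [116, 123, 131], [116, 123, 131]]
240 [[151, 151, 169], [149, 149, 167], [138, 138, 153], [109, 111, 122], [115, 121, 130], [118, 125, 133]]
241 [[147, 147, 165], [141, 142, 159], [130, 129, 145], [109, 110, 122], [106, 110, 120], [114, 120, 129]]
242 [[132, 131, 148], [127, 126, 142], [116, 115, 129], [104, 104, 115], [101, 102, 112], [114, 119, 128]]
243 [[119, 118, 133], [118, 118, 132], [111, 112, 125], [104, 104, 117], [105, 106, 117], [120, 125, 
[... 1166 characters left out ...]
, 84]]
255 [[145, 121, 70], [139, 118, 81], [145, 122, 79], [174, 143, 72], [226, 188, 76], [243, 214, 83]]
256 [[218, 175, 69], [219, 178, 74], [221, 180, 73], [227, 189, 73], [239, 207, 79], [235, 204, 79]]
257 [[225, 184, 68], [232, 195, 73], [233, 196, 74], [230, 191, 72], [221, 181, 69], [205, 172, 73]]
258 [[190, 155, 59], [202, 164, 61], [204, 165, 63], [195, 158, 62], [177, 145, 67], [177, 156, 105]]
259 [[162, 137, 77], [165, 137, 68], [164, 137, 70], [164, 140, 82], [173, 158, 124], [202, 200, 186]]
260 [[167, 158, 138], [168, 156, 128], [176, 169, 147], [186, 181, 166], [208, 211, 207], [228, 235, 238]]
wrist [[326.8, 216.7], [326.8, 218.5], [326.8, 238.4], [326.8, 262.3]]
173 291
```

View pics/s4.png

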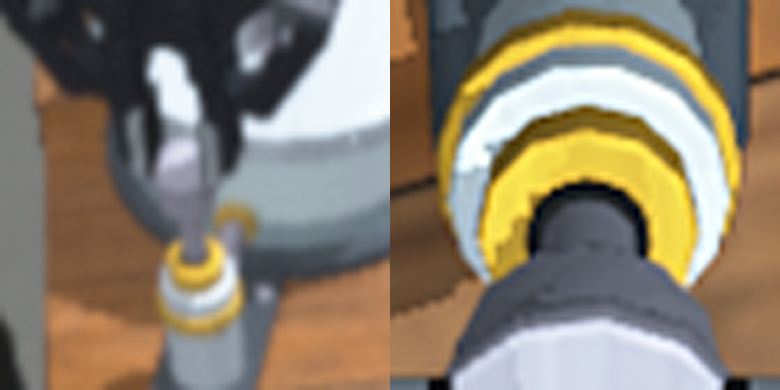

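The wrist crop is a clear view. There is a black arc between the grey stem and the yellow housing top at crop (590,190), about 10 px thick, which matches a 3 mm band. I'll check whether it's the ring by lifting 1 mm and comparing profiles.

```bash
cat > prof.py <<'E'
from h import *
s=get_image("wrist");g=s["color"]
print([ (v,g[v,324:328].mean(0).astype(int).tolist()) for v in range(198,222)])
cv2.imwrite("pics/w_%d.png"%int(get_obs()["clock"]*100),cv2.resize(g[190:235,300:352],None,fx=8,fy=8,interpolation=cv2.INTER_NEAREST)[:,:,::-1])
E
python3 prof.py; python3 -m handwheel '{"translation":[[0,0,-1],[0,0,0]],"turn":[0,0],"claw":[15,15]}'>/dev/null; python3 go.py;python3 prof.py;ls pics
```

```text
[(198, [242, 215, 74]), (199, [235, 204, 69]), (200, [234, 204, 69]), (201, [234, 204, 69]), (202, [235, 204, 69]), (203, [240, 210, 72]), (204, [229, 190, 64]), (205, [126, 99, 34]), (206, [0, 6, 21]), (207, [23, 26, 29]), (208, [38, 41, 44]), (209, [74, 77, 87]), (210, [89, 92, 104]), (211, [86, 89, 101]), (212, [85, 89, 100]), (213, [84, 88, 99]), (214, [85, 89, 100]), (215, [86, 89, 100]), (216, [78, 82, 92]), (217, [83, 87, 98]), (218, [89, 93, 105]), (219, [86, 89, 101]), (220, [87, 91, 103]), (221, [89, 92, 104])]
6.4 pos [ 0.45556233 -0.06607298  0.11809986] yaw_y -18.02 q [-0.24  0.11  2.09  0.    0.95  0.07] F [ 0.7  4.4 -9.7] w 0.021005327069719068 g 59.24876481760293 tilt 0.08
[(198, [238, 209, 71]), (199, [234, 203, 68]), (200, [234, 203, 69]), (201, [234, 204, 69]), (202, [236, 205, 70]), (203, [246, 214, 73]), (204, [200, 162, 54]), (205, [40, 34, 19]), (206, [8, 14, 22]), (207, [25, 29, 29]), (208, [38, 41, 43]), (209, [74, 77, 86]), (210, [89, 93, 105]), (211, [86, 90, 101]), (212, [85, 88, 100]), (213, [85, 89, 100]), (214, [85, 89, 100]), (215, [86, 90, 101]), (216, [79, 82, 93]), (217, [83, 87, 99]), (218, [90, 93, 105]), (219, [86, 90, 101]), (220, [87, 91, 103]), (221, [89, 93, 105])]
c_side.png
c_top.png
s3.png
s4.png
side0.png
top0.png
w1.png
w2.png
w_620.png
w_645.png
```

The dark/grey edge (row 208.5) moves with the stem, so this is the ring. I'll raise it a touch more and view it.

```bash
python3 -m handwheel '{"translation":[[0,0,-0.7],[0,0,0]],"turn":[0,0],"claw":[15,15]}'>/dev/null; python3 go.py
python3 - <<'E'
from h import *
s=get_image("wrist");g=s["color"]
print([ (v,g[v,324:328].mean(0).astype(int).tolist()) for v in range(202,212)])
c=cv2.resize(g[192:224,308:346],None,fx=12,fy=12,interpolation=cv2.INTER_NEAREST)
c=np.clip(c.astype(float)*1.8+10,0,255).astype(np.uint8)
cv2.imwrite("pics/ring.png",c[:,:,::-1])
T=np.array(s["camera_from_world"]);cam=-T[:3,:3].T@T[:3,3]
k=np.array([.4557,-.066]);d=cam[:2]-k;d/=np.linalg.norm(d)
for r in(0.005,.0055,.006,.007):
  print(r,[(z,pix(s,[*(k+d*r),z])[1].round(1)) for z in(.080,.082,.085,.086)])
E
```

```text
6.65 pos [ 0.45554966 -0.06605371  0.11873173] yaw_y -18.01 q [-0.24  0.11  2.08  0.    0.95  0.07] F [  0.3   4.9 -10.1] w 0.021039932845045555 g 59.25531834131107 tilt 0.08
[(202, [236, 204, 69]), (203, [246, 214, 73]), (204, [200, 162, 54]), (205, [40, 33, 18]), (206, [9, 14, 22]), (207, [24, 28, 29]), (208, [39, 42, 44]), (209, [74, 78, 86]), (210, [89, 93, 105]), (211, [86, 90, 101])]
0.005 [(0.08, np.float64(206.8)), (0.082, np.float64(207.8)), (0.085, np.float64(209.5)), (0.086, np.float64(210.0))]
0.0055 [(0.08, np.float64(206.0)), (0.082, np.float64(207.0)), (0.085, np.float64(208.6)), (0.086, np.float64(209.2))]
0.006 [(0.08, np.float64(205.2)), (0.082, np.float64(206.2)), (0.085, np.float64(207.8)), (0.086, np.float64(208.4))]
0.007 [(0.08, np.float64(203.5)), (0.082, np.float64(204.6)), (0.085, np.float64(206.2)), (0.086, np.float64(206.7))]
```

View pics/ring.png

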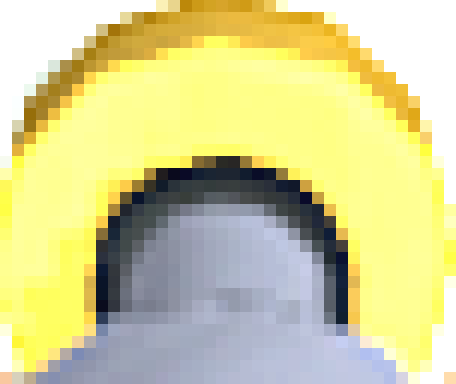

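The image shows a dark-grey band inside a black gap at the hole: the ring's upper edge is at row 208.6 and its lower edge at about row 207, level with the housing top (predicted 208.6/207.0). So the knob is up about 20–21 mm. I'll hold it for a second, then lower and release.

```bash
python3 -m handwheel '{"translation":[[0,0,0],[0,0,0],[0,0,0],[0,0,0],[0,0,0]],"turn":[0,0,0,0,0],"claw":[15,15,15,15,15]}'>/dev/null;python3 -m handwheel '{"translation":[[0,0,0],[0,0,0],[0,0,0],[0,0,0],[0,0,0]],"turn":[0,0,0,0,0],"claw":[15,15,15,15,15]}'>/dev/null;python3 -m handwheel '{"translation":[[0,0,0],[0,0,0],[0,0,0]],"turn":[0,0,0],"claw":[15,15,15]}'>/dev/null;python3 go.py; python3 -m handwheel '{"translation":[[0,0,4],[0,0,6],[0,0,6],[0,0,6],[0,0,0]],"turn":[0,0,0,0,0],"claw":[15,15,15,15,15]}'>/dev/null; python3 go.py; python3 -m handwheel '{"translation":[[0,0,0],[0,0,0],[0,0,0],[0,0,0],[0,0,0]],"turn":[0,0,0,0,0],"claw":[25,40,60,60,60]}'>/dev/null; python3 go.py; python3 -m handwheel '{"translation":[[0,0,-20],[0,0,-40],[0,0,-40],[0,0,-5],[0,0,0]],"turn":[0,0,0,0,0],"claw":[60,60,60,60,60]}'>/dev/null;python3 go.py .508 .075 .20
python3 - <<'E'
from h import *
t=get_image("side");save(t,"side5")
a=cv2.imread("pics/side0.png").astype(int);b=cv2.imread("pics/side5.png").astype(int)
# knob/lid area change
for n,(v0,v1,u0,u1) in dict(knob=(236,280,270,300),lid=(180,240,262,340)).items():
    print(n,np.abs(a-b)[v0:v1,u0:u1].sum(2).mean(),np.abs(a-b)[v0:v1,u0:u1].sum(2).max())
E
```

```text
8.0 pos [ 0.45554217 -0.06605315  0.1187099 ] yaw_y -18.01 q [-0.24  0.11  2.08  0.    0.95  0.07] F [ 0.1  5.7 -9. ] w 0.020894482495668047 g 59.322789476718754 tilt 0.08
8.5 pos [ 0.45562433 -0.06607761  0.09775858] yaw_y -18.01 q [-0.24  0.14  2.1   0.    0.9   0.07] F [-3.   5.3 -1.6] w 0.021186858774981363 g 63.33228156203404 tilt 0.13
9.0 pos [ 0.45721815 -0.0673165   0.09814138] yaw_y -17.99 q [-0.24  0.14  2.1  -0.    0.9   0.07] F [ 0.4  0.3 -0.3] w 0.060144410003278796 g 0.0 tilt 0.15
9.5 pos [ 0.45780691 -0.0672094   0.20438851] yaw_y -17.99 q [-0.24 -0.01  2.01 -0.    1.13  0.07] F [-0.4  0.3 -0.4] w 0.060062318691355185 g 0.0 tilt 0.3
tool shift mm [150.8   3.8   4.4]
knob 4.859848484848484 14
lid 59.498931623931625 659
```

```bash
python3 -m handwheel '{"translation":[[30,1,0],[45,1,0],[45,1,0],[30,1,0],[0,0,0]],"turn":[0,0,0,0,0],"claw":[60,60,60,60,60]}'>/dev/null;python3 -m handwheel '{"translation":[[0,0,0]],"turn":[0],"claw":[60]}'>/dev/null;python3 go.py .509 .0745 .125
python3 - <<'E'
from h import *
w=get_image("wrist");g=w["color"]
R=lambda a:np.array([[np.cos(a),-np.sin(a)],[np.sin(a),np.cos(a)]])
c=np.array([.509,.0745])
pts=[np.append(c+R(np.radians(-18))@q,.143) for q in((.007,.045),(.007,-.045),(-.007,-.045),(-.007,.045))]
p=np.array([pix(w,x) for x in pts]);print(p.round(1).tolist())
cv2.polylines(g:=g.copy(),[p.round().astype(int).reshape(-1,1,2)],True,(255,0,0),1)
cv2.imwrite("pics/bar.png",g[:,:,::-1])
E
```

```text
10.15 pos [0.50467748 0.07500199 0.20007008] yaw_y -17.89 q [ 0.06  0.1   1.91 -0.    1.14  0.38] F [ 0.3 -0.  -0.5] w 0.05997405389524417 g 0.0 tilt 0.26
tool shift mm [ 1.   4.6 75.1]
[[345.4, 133.8], [343.1, 266.8], [322.6, 266.7], [322.5, 133.8]]
```

View pics/bar.png

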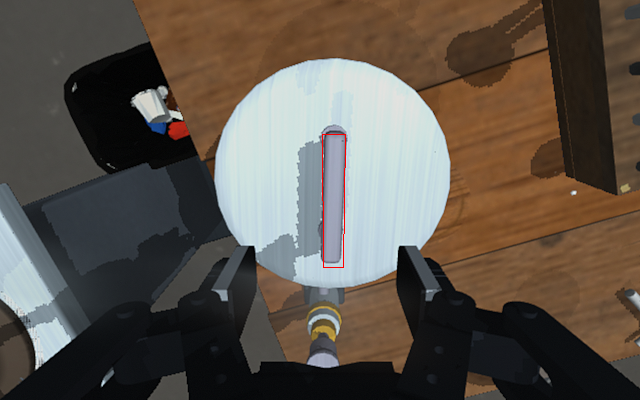

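The bar shows at x 323–343, y 132–262, so its centre is about 2 mm farther along +x tool than predicted. I'll correct for that and descend.

```bash
python3 -m handwheel '{"translation":[[2,2,15],[1,2.5,25],[0,0,25],[0,0,12],[0,0,0]],"turn":[0,0,0,0,0],"claw":[60,60,60,60,60]}'>/dev/null; python3 go.py .5096 .0764 .123;  python3 -m handwheel '{"translation":[[0,0,0],[0,0,0],[0,0,0],[0,0,0],[0,0,0]],"turn":[0,0,0,0,0],"claw":[45,30,15,5,5]}' 110 >/dev/null; python3 go.py;python3 -m handwheel '{"translation":[[0,0,0],[0,0,0],[0,0,0],[0,0,0],[0,0,0]],"turn":[0,0,0,0,0],"claw":[5,5,5,5,5]}'>/dev/null; python3 go.py
```

```text
10.7 pos [0.50883648 0.0750676  0.12283368] yaw_y -18.08 q [ 0.06  0.21  1.96 -0.    0.98  0.38] F [-0.6  0.9  0.5] w 0.0601386664863825 g 0.0 tilt 0.33
tool shift mm [ 1.5  0.3 -0.2]
11.2 pos [0.51185284 0.07640154 0.12589391] yaw_y -17.99 q [ 0.06  0.2   1.95 -0.    0.98  0.38] F [0.2 0.9 0.3] w 0.00515116609167871 g 0.0 tilt 0.06
11.7 pos [0.51142828 0.0763053  0.12521337] yaw_y -17.99 q [ 0.06  0.2   1.96 -0.    0.98  0.38] F [ 0.4 -0.3  1.2] w 0.005160195804892146 g 0.0 tilt 0.01
```

The fingers closed to 5 mm with no contact, so the bar was missed. I'll measure numerically what is where.

```bash
python3 - <<'E'
from h import *
c=np.array([.5096,.0764]);d=np.array([.309,.951]);x=np.array([.951,-.309])
for n in("wrist","side","top"):
    w=get_image(n);g=w["color"].astype(int)
    for s in(-.042,-.03,-.018,.018,.03,.042):
        P=[pix(w,np.append(c+d*s+x*e,.143)) for e in np.arange(-.02,.0201,.004)]
        print(n,s,np.round(P[5]).tolist(),[int(g[int(round(p[1])),int(round(p[0]))].mean()) if 0<=p[1]<399 and 0<=p[0]<639 else -1 for p in P])
t=get_image("top")["color"].astype(int);a=cv2.imread("pics/top0.png")[:,:,::-1].astype(int)
D=np.abs(t-a).sum(2);ys,xs=np.where(D[170:260,270:400]>90);print("top diff",len(xs),xs.min()+270,xs.max()+270,ys.min()+170,ys.max()+170)
E
```

```text
wrist -0.042 [323.0, 338.0] [17, 18, 18, 21, 76, 74, 122, 13, 20, 21, 21]
wrist -0.03 [323.0, 316.0] [25, 25, 25, 25, 24, 80, 71, 24, 21, 22, 22]
wrist -0.018 [323.0, 294.0] [36, 37, 34, 34, 36, 83, 76, 31, 33, 35, 31]
wrist 0.018 [323.0, 220.0] [169, 117, 121, 118, 112, 130, 126, 169, 183, 181, 182]
wrist 0.03 [322.0, 194.0] [180, 126, 126, 120, 111, 127, 127, 182, 185, 187, 185]
wrist 0.042 [322.0, 166.0] [188, 188, 157, 196, 107, 120, 123, 119, 179, 181, 177]
side -0.042 [296.0, 203.0] [250, 245, 196, 173, 157, 144, 116, 207, 239, 245, 247]
side -0.03 [297.0, 200.0] [250, 247, 194, 156, 153, 145, 128, 174, 245, 245, 247]
side -0.018 [298.0, 197.0] [250, 249, 248, 202, 157, 147, 129, 132, 167, 204, 240]
side 0.018 [301.0, 188.0] [93, 113, 104, 30, 66, 117, 82, 49, 222, 242, 245]
side 0.03 [302.0, 185.0] [83, 96, 51, 71, 117, 79, 44, 75, 225, 233, 224]
side 0.042 [303.0, 182.0] [74, 41, 35, 68, 54, 38, 33, 80, 107, 103, 114]
top -0.042 [333.0, 218.0] [210, 199, 184, 176, 182, 194, 220, 246, 253, 252, 248]
top -0.03 [328.0, 217.0] [210, 204, 205, 172, 170, 150, 121, 106, 111, 98, 109]
top -0.018 [324.0, 215.0] [211, 205, 132, 83, 79, 99, 93, 68, 66, 68, 80]
top 0.018 [312.0, 211.0] [115, 87, 98, 93, 70, 70, 75, 80, 88, 92, 98]
top 0.03 [308.0, 210.0] [229, 215, 118, 86, 72, 78, 80, 90, 94, 99, 108]
top 0.042 [304.0, 209.0] [254, 252, 235, 119, 84, 81, 92, 95, 100, 108, 112]
top diff 3261 285 354 171 259
```

```bash
python3 - <<'E'
from h import *
w=get_image("wrist")["color"].astype(int).mean(2).astype(int)
for v in range(225,350,10): print(v,w[v,283:367:3].tolist())
o=get_obs();print(pix(get_image("wrist"),o["eef_pos"]),np.round(o["torque"],2),o["tau"])
E
```

```text
225 [126, 116, 116, 119, 120, 120, 119, 116, 83, 95, 114, 130, 127, 128, 129, 130, 127, 119, 72, 171, 175, 184, 182, 186, 181, 184, 181, 181]
235 [124, 115, 115, 119, 119, 119, 119, 115, 67, 96, 114, 128, 127, 129, 129, 131, 126, 118, 87, 170, 169, 184, 182, 184, 182, 182, 180, 180]
245 [125, 114, 115, 118, 119, 117, 118, 90, 63, 64, 63, 54, 3, 79, 76, 75, 75, 6, 69, 63, 64, 62, 164, 182, 182, 180, 180, 180]
255 [123, 120, 19, 6, 8, 7, 3, 67, 63, 63, 64, 11, 3, 79, 74, 85, 73, 6, 42, 64, 64, 64, 61, 10, 10, 11, 6, 98]
265 [130, 8, 10, 9, 9, 8, 42, 64, 64, 64, 66, 5, 2, 78, 87, 85, 73, 9, 23, 64, 64, 64, 65, 4, 9, 8, 9, 9]
275 [19, 29, 26, 24, 23, 17, 69, 66, 65, 66, 68, 14, 11, 93, 85, 85, 67, 14, 10, 66, 64, 64, 64, 61, 14, 15, 15, 14]
285 [39, 40, 41, 38, 38, 39, 38, 37, 29, 115, 127, 39, 27, 89, 84, 84, 72, 29, 25, 89, 50, 23, 23, 24, 25, 23, 23, 20]
295 [36, 35, 34, 35, 33, 33, 34, 33, 32, 33, 30, 42, 29, 84, 82, 81, 75, 35, 37, 32, 34, 33, 33, 33, 34, 33, 33, 31]
305 [31, 30, 31, 31, 30, 30, 29, 30, 30, 30, 29, 32, 26, 83, 80, 77, 73, 29, 33, 28, 30, 30, 30, 30, 28, 29, 28, 30]
315 [27, 25, 26, 26, 25, 25, 28, 27, 24, 24, 22, 26, 29, 81, 79, 75, 70, 25, 27, 24, 23, 22, 23, 22, 22, 22, 23, 22]
325 [23, 24, 23, 24, 25, 24, 25, 24, 24, 23, 22, 25, 39, 79, 78, 72, 67, 24, 28, 25, 24, 21, 22, 24, 24, 21, 23, 22]
335 [18, 18, 20, 20, 19, 20, 21, 19, 21, 19, 23, 22, 53, 78, 78, 71, 60, 8, 30, 20, 24, 19, 20, 23, 22, 21, 21, 21]
345 [13, 14, 16, 15, 15, 15, 16, 17, 17, 12, 127, 162, 161, 164, 165, 165, 164, 160, 169, 83, 21, 19, 18, 17, 19, 18, 18, 19]
[326.51775965 241.1576635 ] [0.07 0.   0.02] [ 3.31746887e-04 -3.34826446e+01 -2.42224896e+01 -1.73114148e-05
  9.11700536e-04 -4.51978380e-06]
```

```bash
python3 - <<'E'
from h import *
w=get_image("wrist");o=get_obs();e=o["eef_pos"];x=np.array([.309,.951,0]);y=np.array([.951,-.309,0])
for z in(.110,.117,.125,.136,.143,.15,.16):
    p=e.copy();p[2]=z
    a,b,c=[pix(w,p+x*.011+y*q) for q in(-.0026,.0026,0)];print(z,c.round(1),"gap px for 5.2mm",(b-a)[0].round(1),"for 14",((b-a)[0]*14/5.2).round(1))
T=np.array(w["camera_from_world"]);print((-T[:3,:3].T@T[:3,3]-e).round(3))
print(e)
E
ls -a . | head -30
```

```text
0.11 [326.5 210.1] gap px for 5.2mm 9.9 for 14 26.6
0.117 [326.5 214.5] gap px for 5.2mm 10.3 for 14 27.6
0.125 [326.6 220. ] gap px for 5.2mm 10.7 for 14 28.8
0.136 [326.6 228.5] gap px for 5.2mm 11.4 for 14 30.7
0.143 [326.6 234.4] gap px for 5.2mm 11.9 for 14 32.0
0.15 [326.6 240.9] gap px for 5.2mm 12.4 for 14 33.5
0.16 [326.6 251.3] gap px for 5.2mm 13.3 for 14 35.8
[0.022 0.068 0.162]
[0.51144301 0.07630318 0.12525731]
.
..
go.py
h.py
pics
prof.py
```

```bash
python3 -m handwheel '{"translation":[[0,0,1],[0,0,1],[0,0,0]],"turn":[0,0,0],"claw":[5,5,5]}'>/dev/null; python3 go.py; python3 -m handwheel '{"translation":[[0,0,1],[0,0,1],[0,0,0]],"turn":[0,0,0],"claw":[5,5,5]}'>/dev/null; python3 go.py
```

```text
12.35 pos [0.51124075 0.07627529 0.1230472 ] yaw_y -18.0 q [ 0.06  0.21  1.96 -0.    0.98  0.38] F [-0.3 -0.6 -1.1] w 0.005151659476893638 g 0.0 tilt 0.03
12.65 pos [0.51155026 0.07631672 0.12254913] yaw_y -17.99 q [ 0.06  0.21  1.96 -0.    0.98  0.38] F [-3.1 -0.7  7.1] w 0.00501134522849342 g 3.6040180224972573 tilt 0.02
```

Contact on top of the bar came at TCP z 0.1228, so the true tips lie about 20 mm behind the TCP, not 8 mm ahead of it. I'll back off, open, and go about 25 mm deeper, checking force on the way.

```bash
python3 -m handwheel '{"translation":[[0,0,-10],[0,0,0],[0,0,0],[0,-1.3,0],[0,0,0]],"turn":[0,0,0,0,0],"claw":[5,30,60,60,60]}' 60 >/dev/null; python3 go.py;  python3 -m handwheel '{"translation":[[0,0,6],[0,0,6],[0,0,6],[0,0,0],[0,0,0]],"turn":[0,0,0,0,0],"claw":[60,60,60,60,60]}'>/dev/null; python3 go.py;  python3 -m handwheel '{"translation":[[0,0,5],[0,0,5],[0,0,4],[0,0,0],[0,0,0]],"turn":[0,0,0,0,0],"claw":[60,60,60,60,60]}'>/dev/null; python3 go.py
```

```text
13.15 pos [0.50969919 0.07672205 0.13084781] yaw_y -17.99 q [0.06 0.19 1.95 0.   0.99 0.38] F [-0.4 -0.1  0.4] w 0.05981097886245308 g 0.0 tilt 0.05
13.65 pos [0.50987655 0.0766811  0.11275591] yaw_y -18.0 q [0.06 0.22 1.97 0.   0.96 0.38] F [ 0.5 -0.2  0.4] w 0.05999965175968161 g 0.0 tilt 0.06
14.15 pos [0.51006521 0.07672215 0.09905971] yaw_y -17.99 q [0.06 0.24 1.97 0.   0.93 0.38] F [-0.1  0.5  0.5] w 0.05997550807201634 g 0.0 tilt 0.02
```

```bash
python3 -m handwheel '{"translation":[[0,0,0],[0,0,0],[0,0,0],[0,0,0],[0,0,0]],"turn":[0,0,0,0,0],"claw":[45,30,20,10,5]}' 50 >/dev/null; python3 go.py;  python3 -m handwheel '{"translation":[[0,0,0],[0,0,0],[0,0,0],[0,0,0]],"turn":[0,0,0,0],"claw":[0,0,0,0]}' 110 >/dev/null; python3 go.py
```

```text
14.65 pos [0.51026616 0.07680641 0.09961219] yaw_y -18.0 q [0.06 0.24 1.97 0.   0.93 0.38] F [-0.5  0.2  2.5] w 0.013017180070909958 g 50.952081084251404 tilt 0.01
15.05 pos [0.51051066 0.07674792 0.0997878 ] yaw_y -17.98 q [ 0.06  0.24  1.97 -0.    0.93  0.38] F [-1.8 -0.1  5.6] w 0.011790374109121798 g 108.19480776786804 tilt 0.03
```

```bash
python3 -m handwheel '{"translation":[[0,0,-1.5],[0,0,-1.5],[0,0,-1.5],[0,0,-1.5],[0,0,0]],"turn":[0,0,0,0,0],"claw":[0,0,0,0,0]}' >/dev/null; python3 go.py;  python3 -m handwheel '{"translation":[[0,0,-1.5],[0,0,-1.5],[0,0,-1.5],[0,0,-1.5],[0,0,0]],"turn":[0,0,0,0,0],"claw":[0,0,0,0,0]}' >/dev/null; python3 go.py
```

```text
15.55 pos [0.50840988 0.07689143 0.10396   ] yaw_y -18.03 q [0.06 0.23 1.97 0.   0.94 0.38] F [  0.3   0.8 -13.3] w 0.011904222828825186 g 108.1624710559845 tilt 0.24
16.05 pos [0.51185654 0.07647871 0.11299674] yaw_y -17.97 q [ 0.06  0.22  1.96 -0.    0.95  0.38] F [-0.4 -0.3 -3.4] w 0.011789136636458128 g 109.67969298362732 tilt 0.21
```

```bash
python3 -m handwheel '{"translation":[[0,0,-3],[0,0,-3],[0,0,-3],[0,0,-3],[0,0,0]],"turn":[0,0,0,0,0],"claw":[0,0,0,0,0]}' >/dev/null; python3 -m handwheel '{"translation":[[0,0,0],[0,0,0],[0,0,0],[0,0,0],[0,0,0]],"turn":[0,0,0,0,0],"claw":[0,0,0,0,0]}' >/dev/null; python3 go.py
python3 - <<'E'
from h import *
s=get_image("side");save(s,"side9");o=get_obs();print(np.round(o["torque"],2))
b=s["color"];hsv=cv2.cvtColor(b,cv2.COLOR_RGB2HSV)
def prof(g,u): return [(v,int(g[v,u].mean())) for v in range(205,250,1)]
a=cv2.imread("pics/side0.png")[:,:,::-1]
def ell(g):
    h=cv2.cvtColor(np.ascontiguousarray(g),cv2.COLOR_RGB2HSV);m=((h[...,2]>225)&(h[...,1]<40)).astype(np.uint8);m[:175]=0;m[270:]=0;m[:,:255]=0;m[:,350:]=0
    c=max(cv2.findContours(m,0,1)[0],key=cv2.contourArea);c=cv2.convexHull(c).reshape(-1,2);return c
for g in(a,b):
    c=ell(g);print(c[:,0].min(),c[:,0].max(),c[:,1].max())
    for u in(275,285,315,325): 
        col=[v for v in range(190,260) if g[v,u].min()>215];print(u,max(col) if col else None,end=" ")
    print()
for z in(.1,.11,.12,.125,.13,.14):
    th=np.linspace(0,6.28,721);P=np.array([pix(s,[.509+.092*np.cos(t),.075+.092*np.sin(t),z]) for t in th])
    print(z,"bottom",[round(P[(abs(P[:,0]-u)<1),1].max(),1) for u in(275,285,315,325)],"xrange",P[:,0].min().round(1),P[:,0].max().round(1))
E
```

```text
17.05 pos [0.51012575 0.07667575 0.12314297] yaw_y -17.99 q [ 0.06  0.21  1.96 -0.    0.98  0.38] F [ 0.1 -1.  -5. ] w 0.011410358720504799 g 109.40137982368469 tilt 0.02
[ 0.03  0.02 -0.01]
265 334 232
275 226 285 244 315 229 325 224 
274 335 228
275 220 285 244 315 222 325 225 
0.1 bottom [np.float64(225.8), np.float64(229.8), np.float64(228.7), np.float64(223.9)] xrange 264.0 335.8
0.11 bottom [np.float64(223.0), np.float64(226.9), np.float64(225.8), np.float64(221.0)] xrange 263.6 335.8
0.12 bottom [np.float64(220.4), np.float64(224.1), np.float64(222.8), np.float64(218.1)] xrange 263.1 335.9
0.125 bottom [np.float64(219.0), np.float64(222.6), np.float64(221.4), np.float64(216.6)] xrange 262.9 335.9
0.13 bottom [np.float64(217.5), np.float64(221.2), np.float64(219.8), np.float64(215.1)] xrange 262.7 336.0
0.14 bottom [np.float64(214.8), np.float64(218.2), np.float64(216.7), np.float64(212.1)] xrange 262.2 336.0
```

```bash
python3 -m handwheel '{"translation":[[0,0,-1.5],[0,0,0],[0,0,0],[0,0,0]],"turn":[0,0,0,0],"claw":[0,0,0,0]}' >/dev/null; python3 go.py
python3 - <<'E'
from h import *
s=get_image("side");a=cv2.imread("pics/side0.png")[:,:,::-1].astype(float).mean(2);b=s["color"].astype(float).mean(2)
def edge(g,u,lo,hi,t=215):
    for v in range(lo,hi):
        if g[v,u]>=t>g[v+1,u]: return v+(g[v,u]-t)/(g[v,u]-g[v+1,u])
    return np.nan
for u in range(270,334,4):
    pr=lambda g:[round(edge(g,u,k,k+30),2) for k in(208,)]
    print(u,pr(a),pr(b),"dv",round(edge(a,u,208,238)-edge(b,u,208,238),2))
# top view: lid disc outline
t=get_image("top")["color"];print("top lid right edge / low edge")
t0=cv2.imread("pics/top0.png")[:,:,::-1]
for g in(t0,t):
    g=g.astype(float).mean(2);print([round(edge(g,u,216,250,190),2) for u in(296,304,312,320,328,336,342)])
E
```

```text
17.5 pos [0.51024621 0.07669772 0.12482242] yaw_y -18.0 q [ 0.06  0.2   1.96 -0.    0.98  0.38] F [ 0.2 -0.4 -3.5] w 0.011903157152038322 g 109.40260291099548 tilt 0.0
270 [np.float64(222.92)] [nan] dv nan
274 [np.float64(226.11)] [np.float64(219.18)] dv 6.94
278 [np.float64(228.29)] [np.float64(221.39)] dv 6.91
282 [np.float64(230.19)] [np.float64(223.14)] dv 7.05
286 [np.float64(213.9)] [np.float64(223.99)] dv -10.08
290 [np.float64(232.06)] [np.float64(224.8)] dv 7.26
294 [np.float64(232.26)] [np.float64(225.12)] dv 7.15
298 [np.float64(211.47)] [np.float64(225.3)] dv -13.83
302 [np.float64(232.15)] [np.float64(224.9)] dv 7.25
306 [np.float64(231.89)] [np.float64(224.57)] dv 7.32
310 [np.float64(231.05)] [np.float64(223.72)] dv 7.33
314 [np.float64(230.04)] [np.float64(222.62)] dv 7.41
318 [np.float64(228.43)] [np.float64(221.28)] dv 7.15
322 [np.float64(226.46)] [np.float64(219.41)] dv 7.05
326 [np.float64(223.47)] [np.float64(216.48)] dv 6.99
330 [np.float64(219.74)] [np.float64(221.18)] dv -1.44
top lid right edge / low edge
[np.float64(238.3), np.float64(243.81), np.float64(246.6), np.float64(247.02), np.float64(219.78), np.float64(242.18), np.float64(236.82)]
[np.float64(233.16), np.float64(239.84), np.float64(238.82), np.float64(237.35), np.float64(236.51), np.float64(236.41), np.float64(236.0)]
```

The lid has risen evenly: 6.9–7.4 px across all columns is about 24.5–25 mm, so it is level. The clock is at 17.5 s, so I'm handing the job in.

```bash
python3 -c "
from plant import job_done
print(job_done())"
```

```text
the job is handed in; nothing more can be done
None
```

The job is handed in at about 17.5 s: the vent was drawn to its ring mark (about 20–21 mm), held over a second and let fully down, then the lid was broken free and is held level about 25 mm above the rim; my first close on the bar went too high and pressed its top with about 7 N before I regripped.

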